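# Test the trip, unload the clamp jig, re-arm

### The job

Before unloading the clamp jig, press the yellow test button on the grey trip box so that its red-knobbed lever drops (supply off). Then swing the jig's red hold-down bar fully up and back, slide each wooden handle blank forward from beneath it, and lay all of them flat on the floor of the tray, side by side, not on top of one another. Finally swing the bar fully down again and only then lift the trip lever back to its upright rest, leaving the other things on the bench where they are.

Things in the scene. Friction and masses are not known exactly. Their poses are not given: they have to be found in the camera images.
- clamp_jig: Wooden jig fixed to the bench, 190 x 270 mm. Origin: centre of underside; x away from the robot, y along the bar. Base top z = 12 mm. Three lanes along x at y = +80, 0, -80 mm, with 17 mm high ribs to 22.5 mm either side of each lane's middle. A fixed ledge (x 22 to 65, z 49 to 59 mm) covers the blanks' rear: slide a blank 35 mm toward -x before lifting. Home blanks have origin near x = 8, z = 29 mm.
- hold_bar (a joint): Hinge of the red hold-down bar, rad: 0 = down (across the noses, in front of the square blocks, so they cannot slide out); grows as it swings up and back, 1.9 = fully open, past upright. Stiff hinge: stays where it is left; takes 2 to 6 N at the handle.
- hold_bar_handle (a point): Centre of the bar's black handle: cylinder 24 mm in diameter, 24 mm long along the jig's y, flat ends, on a 10 mm stem. Bar down: at x = -73, z = 78 mm in the jig; fully open: x = +130, z = 167 mm, behind the hinge. It can be pinched across its flat ends from above all the way round. The bar is 14 mm wide, its underside 40 mm above the bench when down.
- hold_bar_hinge (a point): Point on the bar's hinge axis (parallel to the jig's y), in the middle of the jig, 50 mm above the bench; the handle moves on a circle of radius 136 mm about it.
- test_button (a joint): Travel of the yellow test button, m: 0 = out, 0.007 = fully in; springs back; 1.5 N to start, 5 N fully in. Pressing past about 4 mm tips the trip lever over and it drops by itself.
- test_button_top (a point): Centre of the top face of the yellow button, 30 mm in diameter, on top of the trip box, 86 mm above the bench; pressed straight down.
- trip_lever (a joint): Hinge of the trip lever, rad: 0 = up (leaning 0.2 rad back, away from the trip box's front, resting there by its weight); 1.25 = dropped, leaning forward 60 degrees from upright. Below 0.2 it falls back to 0, above it drops forward to 1.25.
- trip_lever_knob (a point): Centre of the red knob of the lever: cylinder 22 mm in diameter, 28 mm long along the trip box's y, flat ends, 70 mm from the hinge on a 10 mm rod. At 0 it is 149 mm above the bench, dropped 114 mm.
- trip_lever_hinge (a point): Point on the lever's hinge axis (parallel to the trip box's y), in the lever's plane, 80 mm above the bench.
- trip_box: Grey trip box fixed to the bench, 100 x 170 x 70 mm high. Origin: centre of its underside; front faces -x, toward the robot's side. Button on top at y = -50 mm, lever at y = +50 mm.
- tray: Shallow open wooden tray fixed to the bench, 300 (x) x 175 (y) x 22 mm high, walls and floor 5 mm. Origin: centre of its underside. A blank fits lying along the tray's y; three lie side by side along its x.
- blank_a: Chisel-handle blank, 100 g: light wooden block 80 x 34 x 34 mm with a round nose 20 mm in diameter, 50 mm long, brass-ringed, on its -x end. Origin: centre of the square block (x from -40 to +40 mm; nose -40 to -90 mm); x runs along the blank, away from the nose. At the start in the jig's lane y = +80 mm, nose toward the robot. May be absent.
- blank_b: Chisel-handle blank, 100 g: light wooden block 80 x 34 x 34 mm with a round nose 20 mm in diameter, 50 mm long, brass-ringed, on its -x end. Origin: centre of the square block (x from -40 to +40 mm; nose -40 to -90 mm); x runs along the blank, away from the nose. At the start in the jig's middle lane, nose toward the robot. May be absent.
- blank_c: Chisel-handle blank, 100 g: light wooden block 80 x 34 x 34 mm with a round nose 20 mm in diameter, 50 mm long, brass-ringed, on its -x end. Origin: centre of the square block (x from -40 to +40 mm; nose -40 to -90 mm); x runs along the blank, away from the nose. At the start in the jig's lane y = -80 mm, nose toward the robot. May be absent.
- glue_bottle: Bystander: yellow glue bottle, 57 mm in diameter, 178 mm tall, behind the jig. Origin: centre of its underside.
- wax_tin: Bystander: red wax tin, 84 mm in diameter, 81 mm tall, behind the jig. Origin: centre of its underside.
- sanding_block: Bystander: wooden sanding block 66 x 113 x 28 mm lying behind the jig on the robot's right. Origin: centre of its underside.

How it is judged:
On the way, in this order (a step that is already met when the one before it is completed fails the run):
1. the test button is pressed in (value of joint test_button above 0.0042 m), for 0.02 s.
2. the trip lever has dropped (value of joint trip_lever above 1 rad), for 0.2 s.
3. the hold-down bar is swung up, the lever still down (value of joint hold_bar above 1.4 rad and value of joint trip_lever above 1 rad), for 0.2 s.
4. all blanks lie on the floor of the tray, the lever still down (x of blank_a in the frame of tray between -0.135 and 0.135 m and y of blank_a in the frame of tray between -0.072 and 0.072 m and z of blank_a in the frame of tray between 0.015 and 0.029 m and angle between blank_a's own x axis and vertical between 1.45 and 1.69 rad and x of blank_b in the frame of tray between -0.135 and 0.135 m and y of blank_b in the frame of tray between -0.072 and 0.072 m and z of blank_b in the frame of tray between 0.015 and 0.029 m and angle between blank_b's own x axis and vertical between 1.45 and 1.69 rad and x of blank_c in the frame of tray between -0.135 and 0.135 m and y of blank_c in the frame of tray between -0.072 and 0.072 m and z of blank_c in the frame of tray between 0.015 and 0.029 m and angle between blank_c's own x axis and vertical between 1.45 and 1.69 rad and linear speed of each of blank_a, blank_b, blank_c below 0.02 m/s and value of joint trip_lever above 1 rad), for 0.2 s.
5. the hold-down bar is swung down again, the lever still down (value of joint hold_bar below 0.1 rad and value of joint trip_lever above 1 rad), for 0.2 s.
6. the trip lever is lifted back up (value of joint trip_lever below 0.1 rad), for 0.2 s.
At the end, for the whole second after the job is handed in: Every blank present lies flat on the tray's floor (within 0.12 rad of level, not stacked, inside the walls) and at rest; the hold-down bar is down to within 0.1 rad; the trip lever is up to within 0.1 rad and the button out (x of blank_a in the frame of tray between -0.135 and 0.135 m and y of blank_a in the frame of tray between -0.072 and 0.072 m and z of blank_a in the frame of tray between 0.015 and 0.029 m and angle between blank_a's own x axis and vertical between 1.45 and 1.69 rad and x of blank_b in the frame of tray between -0.135 and 0.135 m and y of blank_b in the frame of tray between -0.072 and 0.072 m and z of blank_b in the frame of tray between 0.015 and 0.029 m and angle between blank_b's own x axis and vertical between 1.45 and 1.69 rad and x of blank_c in the frame of tray between -0.135 and 0.135 m and y of blank_c in the frame of tray between -0.072 and 0.072 m and z of blank_c in the frame of tray between 0.015 and 0.029 m and angle between blank_c's own x axis and vertical between 1.45 and 1.69 rad and linear speed of each of blank_a, blank_b, blank_c below 0.02 m/s and value of joint each of hold_bar, trip_lever below 0.1 rad and value of joint test_button below 0.002 m); the robot touches nothing.
It fails at once if the glue bottle is shifted more than 4 cm or tipped (distance of glue_bottle from where it was at the start of the episode above 0.04 m or angle between glue_bottle's own z axis and vertical above 0.4 rad).
It fails at once if the wax tin is shifted more than 4 cm or tipped (distance of wax_tin from where it was at the start of the episode above 0.04 m or angle between wax_tin's own z axis and vertical above 0.4 rad).
It fails at once if the sanding block is shifted more than 4 cm or tipped (distance of sanding_block from where it was at the start of the episode above 0.04 m or angle between sanding_block's own z axis and vertical above 0.4 rad).
Of blank_a, blank_b, blank_c only 2 to 3 are there at a start; the rules pass over those that are not, and their reading is None.
At some moment in a run one of blank_a, blank_b, blank_c may be knocked a few centimetres aside while the robot is not near it.
Once in a run the grip may slacken for a moment while it holds something.
It also fails if it takes over 208 s, if anything falls off the work surface, if the arm or the gripper's body presses on something with over 40 N, if the wrist force passes 120 N, or if a joint passes its speed limit or range.

### The arm

A 6-joint arm with a two-finger parallel gripper is mounted at the origin on a cart in front of the work surface, level with it; the furniture and walls round the work are solid. World frame = base frame: x ahead of the robot, y to its left, z up, the work surface at z = 0. Lengths are in m, angles in rad, forces in N, time in s.
With the tool pointing down it reaches from about 0.425 to 0.95 m from the base axis. Payload 3.5 kg.
Tool frame: the origin (TCP) lies at the very end of the fingers, on their centre line; the grasp point (between the pads) lies ctrl.tcp_to_grasp behind it (ctrl.tcp_to_grasp is the distance from the TCP to the grasp point, in m); z points along the fingers, y is the line along which they close (so a half turn about z gives the same grasp; the last joint's range is limited). The gripper opens to 85 mm and grips with 20 to 120 N. Pads are 22 mm wide; open, the fingers measure 114 mm over their backs; the gripper's body (76 mm by 85 mm) begins 54 mm behind the grasp point. The pads swing forward as they close: fully open they stand 13 mm farther back than shut.
Start: joints at [-1.489, 0.286, 1.577, -0, 1.279, -0.15], TCP at [0.155, -0.657, 0.231] pointing down, gripper open.
Joint ranges: [-2.77, 2.77], [-0.9, 2.22], [0.21, 2.48], [-1.53, 4.67], [0.24, 2.81], [-2.84, 2.84]. Speed limits (rad/s): [2.79, 2.79, 3.14, 3.14, 3.14, 3.14].

### API

Orientations are given as a unit quaternion [x, y, z, w].
In Python, from plant import ctrl gives the robot as it stands.
- The arm moves only by the shell command python3 -m inch 'ROWS' [FORCE]. ROWS is JSON, a list of rows, each an object with "slide": the shift along the tool's x, y, z in cm, a list of three; "turn": the turn about the tool's z in rad; "grip": the finger opening in cm, from 0 to 8.54. A call has 1 to 20 rows; each row is the pose to reach, as a shift and turn from the pose commanded when the call began, along the tool's axes at that moment; what a row does not reach only later rows make up. A row lasts 1/10 s, in which the tool goes at most 50 mm and 8.59 degrees, less where a joint would pass 70% of its speed; a pose out of reach is approached as far as the arm can. A call with a gripper value outside its range is refused whole. The fingers move at their own pace and stop on an object; FORCE is the grip in N (left out, the last holds). Time passes only in rows, so rows that repeat a pose let the fingers close. It gives the time, the measured TCP pose, the force, the opening and the grip force at its end, in the units of the state.
- ctrl.get_state(): the state, without advancing time (a new reading comes with each control period).
- ctrl.read_camera(name): name is "side" or "top"; returns (picture, depth): 480x640x3 uint8, red, green, blue; 480x640 float32, m along the optical axis (not along the pixel's ray), 0 where there is no reading.
- ctrl.camera_info(name): a dict with "K" (3x3 intrinsics, pixels), "camera_from_world" (4x4, takes a point from world to camera coordinates). Camera axes: x right, y down, z forward; pixel columns grow to the right and rows downward; lengths in m; the calibration is good to about 2 mm. A picture is of the moment at which its call begins. camera_info takes no time and is no camera call.
- ctrl.sign_off(): hands the job in; it is judged then, once.
The state is a dict: "time": time; "qpos": joint angles; "dq": joint speeds; "joint_efforts": joint torques, N m; "eef_pos": TCP position; "tcp_rot": TCP orientation; "contact_force": force on the tool from outside, world axes, zero at the start; "wrist_torque": the same for the moment, N m; "opening": opening from 0.0 (shut) to 1.0 (fully open); "finger_force": force on a finger pad.
Only numpy, scipy, OpenCV 4.12 (cv2) and the standard library are available. Lean on these libraries where they do the work, as an engineer would, in place of code of your own. Each camera call takes 0.05 s, during which the arm holds its last target. There are 200 camera calls.

## Working session

There is one attempt and no reset: what is moved stays moved. The work goes in short steps, Python scripts to look and compute and a shell command to move; the robot and the scene stay as the last step left them, time stands still between calls to the robot, and variables do not carry over. Pictures are saved under pics/ and viewed, at most 16 in all, crops included, and the job is handed in when it is done.

```bash
ls; mkdir -p pics; python3 - <<'E'
from plant import ctrl
import cv2,numpy as np
for n in("top","side"):
    p,d=ctrl.read_camera(n); cv2.imwrite(f"pics/{n}0.png",p[:,:,::-1]); np.save(f"pics/{n}0.npy",d)
    i=ctrl.camera_info(n); print(n,np.round(i["K"],1).tolist(),np.round(i["camera_from_world"],3).tolist())
s=ctrl.get_state(); print(s["time"],s["eef_pos"],s["tcp_rot"],ctrl.tcp_to_grasp)
E
```

```text
pics
top [[590.5, 0.0, 316.6], [0.0, 590.5, 246.7], [0.0, 0.0, 1.0]] [[-0.02, -1.0, -0.006, 0.009], [-0.996, 0.02, -0.086, 0.619], [0.087, 0.004, -0.996, 1.52], [0.0, 0.0, 0.0, 1.0]]
side [[493.4, 0.0, 318.9], [0.0, 493.4, 247.1], [0.0, 0.0, 1.0]] [[-0.994, -0.103, 0.026, 0.587], [-0.078, 0.545, -0.835, 0.122], [0.072, -0.832, -0.55, 1.132], [0.0, 0.0, 0.0, 1.0]]
0.1 [ 0.1550548  -0.6563481   0.23006411] [ 9.93289430e-01  1.15650279e-01  3.07201256e-05 -1.05841371e-03] 0.0187
```

View pics/top0.png

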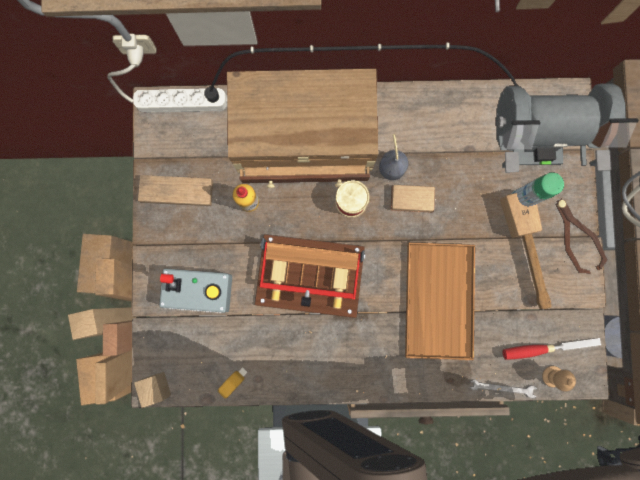

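View pics/side0.png

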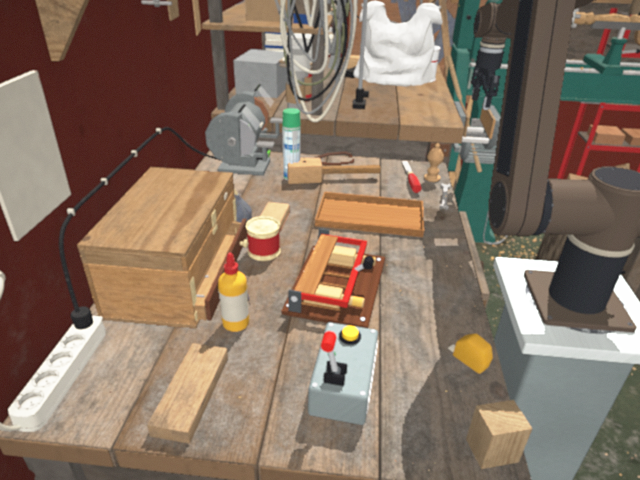

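The top view shows the trip box at (195,291) with its button at (212,292) and red knob at (167,279). The jig is around (310,275) with its handle at (306,298). There are two blanks, in the outer lanes at columns 278 and 340, and the middle lane is empty. The tray is at (440,300). Next I'll measure these.

```bash
cat > h.py <<'E'
import cv2,numpy as np
from plant import ctrl
def ray(n,px,z):
    i=ctrl.camera_info(n);K=np.array(i["K"]);T=np.array(i["camera_from_world"])
    R,t=T[:3,:3],T[:3,3];c=-R.T@t
    r=R.T@np.linalg.solve(K,[px[0],px[1],1.]); return c+r*(z-c[2])/r[2]
def blobs(img,lo,hi,box,mn=15):
    """HSV mask within box (x0,y0,x1,y1): (centroid, area, minAreaRect) list, largest first"""
    m=cv2.inRange(cv2.cvtColor(img,cv2.COLOR_BGR2HSV),np.array(lo),np.array(hi))
    k=np.zeros_like(m);x0,y0,x1,y1=box;k[y0:y1,x0:x1]=m[y0:y1,x0:x1]
    n,l,s,c=cv2.connectedComponentsWithStats(k)
    return sorted([(c[j],s[j,4],cv2.minAreaRect(np.argwhere(l==j)[:,::-1].astype(np.float32))) for j in range(1,n) if s[j,4]>=mn],key=lambda b:-b[1])
def snap(n,name):
    p,d=ctrl.read_camera(n);b=p[:,:,::-1].copy();cv2.imwrite(f"pics/{name}.png",b);return b,d
E
python3 - <<'E'
from h import *
np.set_printoptions(precision=4,suppress=True)
t=cv2.imread("pics/top0.png");d=np.load("pics/top0.npy")
cv2.imwrite("pics/crop1.png",cv2.resize(t[225:365,150:490],None,fx=2.35,fy=2.35,interpolation=cv2.INTER_CUBIC))
def show(l,lo,hi,box,z):
    for c,a,r in blobs(t,lo,hi,box)[:3]: print(l,c,a,r[1:],ray("top",c,z))
show("button",(22,150,120),(35,255,255),(190,270,235,315),.086)
show("knob",(0,170,80),(8,255,255),(155,265,190,300),.149)
show("blank",(12,40,150),(28,150,255),(255,235,365,300),.046)
for c,a,r in blobs(t,(8,110,60),(18,255,255),(395,235,485,365))[:1]:
    print("tray",a,r); print([ray("top",q,.02) for q in cv2.boxPoints(r)])
show("handle",(0,0,0),(180,120,50),(295,285,320,310),.078)
for p in[(266,237),(363,246),(358,315),(258,305)]: print("jig",ray("top",p,.012))
E
```

```text
button [211.9764 291.5433] 127 ((11.0, 12.0), 90.0) [0.5063 0.2608 0.086 ]
knob [166.3118 278.2796] 93 ((12.25790023803711, 7.509344100952148), 6.340191841125488) [0.5393 0.359  0.149 ]
blank [310.8566 261.8512] 2211 ((91.0367660522461, 40.0393180847168), 7.0283966064453125) [0.5783 0.0122 0.046 ]
blank [275.6842 294.6579] 76 ((9.0, 7.0), 90.0) [0.4956 0.1042 0.046 ]
blank [362.2295 291.5082] 61 ((15.0, 4.0), 90.0) [ 0.4993 -0.1183  0.046 ]
tray 7776 ((440.1673583984375, 300.63336181640625), (67.90641784667969, 115.99679565429688), 1.1457629203796387)
[array([ 0.3261, -0.2264,  0.02  ]), array([ 0.6271, -0.2423,  0.02  ]), array([ 0.62  , -0.4204,  0.02  ]), array([ 0.3193, -0.4015,  0.02  ])]
handle [305.7368 298.8421] 19 ((6.247161388397217, 2.7947826385498047), 9.462323188781738) [0.4834 0.0264 0.078 ]
handle [304.6471 303.8235] 17 ((6.708203315734863, 2.683281421661377), 26.56505012512207) [0.471  0.0293 0.078 ]
jig [0.6487 0.1304 0.012 ]
jig [ 0.6195 -0.1259  0.012 ]
jig [ 0.4386 -0.108   0.012 ]
jig [0.4697 0.1536 0.012 ]
```

View pics/crop1.png

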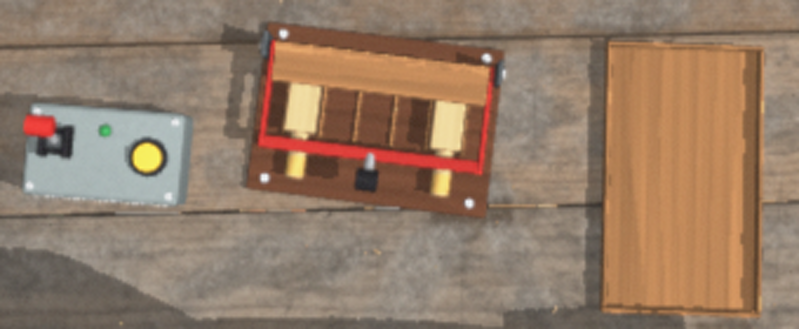

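```bash
cat > geo.py <<'E'
from h import *
def cr(p): return np.array(p)/2.35+[150-.3,225-.3]
def fr(ps,z):
    P=np.array([ray("top",cr(p),z)[:2] for p in ps]); c=P.mean(0) # TL TR BR BL
    yv=P[0]+P[3]-P[1]-P[2]; xv=P[0]+P[1]-P[2]-P[3]
    yaw=np.arctan2(-yv[0],yv[1]),np.arctan2(xv[1],xv[0])
    print(c.round(4),np.round(yaw,3),np.linalg.norm(yv)/2,np.linalg.norm(xv)/2); return c,yaw
if __name__=="__main__":
    c,y=fr([(267,22),(505,48),(487,216),(246,188)],.012)
    fr([(284,33),(486,58),(469,203),(265,178)],.014)
    fr([(35,103),(190,118),(183,206),(24,190)],.07)
    fr([(608,41),(763,48),(760,315),(602,310)],.02)
    for n,p,z in[("hand",(367,181),.085),("button",(148,157),.086),("knobtop",(40,125),.16),("a",(304,109),.046),("c",(448,126),.046)]: print(n,ray("top",cr(p),z).round(4))
    s=cv2.imread("pics/side0.png")
    for l,lo,hi,b,z in[("button",(22,150,120),(35,255,255),(335,320,370,345),.086),("knob",(0,170,80),(8,255,255),(315,325,340,355),.149),("hand",(0,0,0),(180,120,60),(355,250,378,275),.078)]:
        for c,a,r in blobs(s,lo,hi,b)[:1]: print(l,c,a,ray("side",c,z).round(4))
    E=ctrl.get_state()
    from scipy.spatial.transform import Rotation as R
    print(R.from_quat(E["tcp_rot"]).as_matrix().round(3),E["qpos"].round(3) if hasattr(E["qpos"],"round") else E["qpos"])
E
python3 geo.py
```

```text
[0.5459 0.0163] [-0.132 -0.135] 0.27021931692658496 0.18836549919225612
[0.5462 0.0165] [-0.142 -0.142] 0.2290326980704723 0.1634924358209464
[0.5105 0.3051] [-0.118 -0.105] 0.1705730253239188 0.09442090818062597
[ 0.473  -0.3233] [-0.058 -0.055] 0.17342295332049937 0.2963183924960014
hand [0.4763 0.026  0.085 ]
button [0.5063 0.259  0.086 ]
knobtop [0.5398 0.3552 0.16  ]
a [0.5561 0.0947 0.046 ]
c [ 0.5343 -0.0629  0.046 ]
button [349.8134715  333.19689119] 193 [0.5081 0.268  0.086 ]
knob [328.1372549 341.0245098] 204 [0.5421 0.3581 0.149 ]
hand [367.93103448 262.71264368] 87 [0.4794 0.028  0.078 ]
[[ 0.973  0.23  -0.   ]
 [ 0.23  -0.973  0.002]
 [ 0.    -0.002 -1.   ]] [-1.489  0.287  1.578 -0.     1.279 -0.15 ]
```

```bash
cat > to.py <<'E'
# python3 to.py x y z yaw [frame]: slide/turn to a pose given in a frame (world/jig/box/tray)
import sys
from h import *
F={"w":(0,0,0),"jig":(.546,.0165,-.138),"box":(.5105,.3055,-.112),"tray":(.473,-.323,-.056)}
def to(x,y,z,yaw,f="w",say=True):
    X,Y,A=F[f];c,s=np.cos(A),np.sin(A);w=np.array([X+c*x-s*y,Y+s*x+c*y,z])
    S=ctrl.get_state();from scipy.spatial.transform import Rotation as R
    M=R.from_quat(S["tcp_rot"]).as_matrix();p=np.array(S["eef_pos"]);cur=np.arctan2(M[1,0],M[0,0])
    sl=M.T@(w-p)*100;tn=(cur-(yaw+A)+np.pi)%(2*np.pi)-np.pi
    if say:print("world",w.round(3),"slide",sl.round(1).tolist(),"turn",round(tn,3))
    return sl,tn
if __name__=="__main__":
    a=sys.argv;to(*map(float,a[1:5]),a[5] if len(a)>5 else "w")
E
python3 to.py 0.6 -0.3 0.23 0 w; python3 to.py 0.506 0.26 0.23 0 w; python3 - <<'E'
from h import *
d=np.load("pics/top0.npy");i=ctrl.camera_info("top");K=np.array(i["K"]);T=np.array(i["camera_from_world"])
for u,v in[(300,90),(300,150),(300,165),(300,178),(245,195),(350,185),(395,165)]:
    p=np.linalg.solve(K,[u,v,1])*d[v,u]; print((u,v),(T[:3,:3].T@(p-T[:3,3])).round(3))
E
```

```text
world [ 0.6  -0.3   0.23] slide [51.5, -24.5, 0.1] turn 0.232
world [0.506 0.26  0.23 ] slide [55.2, -81.1, 0.2] turn 0.232
(300, 90) [0.982 0.028 0.191]
(300, 150) [0.837 0.031 0.185]
(300, 165) [0.823 0.035 0.09 ]
(300, 178) [0.793 0.036 0.073]
(245, 195) [0.739 0.168 0.146]
(350, 185) [ 0.772 -0.092  0.071]
(395, 165) [ 0.819 -0.207  0.085]
```

```bash
python3 -m inch '[{"slide":[51.5,-24.5,0],"turn":0.35,"grip":0},{"slide":[51.5,-24.5,0],"turn":0.35,"grip":0},{"slide":[51.5,-24.5,0],"turn":0.35,"grip":0},{"slide":[51.5,-24.5,0],"turn":0.35,"grip":0},{"slide":[51.5,-24.5,0],"turn":0.35,"grip":0},{"slide":[51.5,-24.5,0],"turn":0.35,"grip":0},{"slide":[51.5,-24.5,0],"turn":0.35,"grip":0},{"slide":[51.5,-24.5,0],"turn":0.35,"grip":0},{"slide":[51.5,-24.5,0],"turn":0.35,"grip":0},{"slide":[51.5,-24.5,0],"turn":0.35,"grip":0},{"slide":[51.5,-24.5,0],"turn":0.35,"grip":0},{"slide":[51.5,-24.5,0],"turn":0.35,"grip":0},{"slide":[51.5,-24.5,0],"turn":0.35,"grip":0}]'; python3 to.py 0.506 0.26 0.23 -0.112; python3 to.py 0.506 0.26 0.10 -0.112
```

```text
time: 1.4
eef_pos: [0.6016, -0.2978, 0.2305]
tcp_rot: [0.998, -0.057, -0.0, -0.0]
contact_force: [0.1, -0.8, 1.2]
opening: 0.0
finger_force: 0.0
world [0.506 0.26  0.23 ] slide [-15.8, -54.3, 0.1] turn -0.002
world [0.506 0.26  0.1  ] slide [-15.8, -54.3, 13.1] turn -0.002
```

```bash
python3 -m inch '[{"slide":[-15.8,-54.3,0],"turn":0,"grip":0},{"slide":[-15.8,-54.3,0],"turn":0,"grip":0},{"slide":[-15.8,-54.3,0],"turn":0,"grip":0},{"slide":[-15.8,-54.3,0],"turn":0,"grip":0},{"slide":[-15.8,-54.3,0],"turn":0,"grip":0},{"slide":[-15.8,-54.3,0],"turn":0,"grip":0},{"slide":[-15.8,-54.3,0],"turn":0,"grip":0},{"slide":[-15.8,-54.3,0],"turn":0,"grip":0},{"slide":[-15.8,-54.3,0],"turn":0,"grip":0},{"slide":[-15.8,-54.3,0],"turn":0,"grip":0},{"slide":[-15.8,-54.3,0],"turn":0,"grip":0},{"slide":[-15.8,-54.3,0],"turn":0,"grip":0},{"slide":[-15.8,-54.3,0],"turn":0,"grip":0},{"slide":[-15.8,-54.3,5],"turn":0,"grip":0},{"slide":[-15.8,-54.3,9],"turn":0,"grip":0},{"slide":[-15.8,-54.3,12],"turn":0,"grip":0},{"slide":[-15.8,-54.3,13],"turn":0,"grip":0},{"slide":[-15.8,-54.3,13],"turn":0,"grip":0}]'; python3 to.py 0.506 0.26 0.08 -0.112
```

```text
time: 3.2
eef_pos: [0.5067, 0.2555, 0.0997]
tcp_rot: [0.998, -0.06, -0.002, 0.001]
contact_force: [0.2, 0.4, 0.5]
opening: 0.0
finger_force: 0.0
world [0.506 0.26  0.08 ] slide [-0.1, -0.4, 2.0] turn -0.008
```

```bash
python3 -m inch '[{"slide":[0,0,1],"turn":0,"grip":0},{"slide":[0,0,1.5],"turn":0,"grip":0},{"slide":[0,0,1.8],"turn":0,"grip":0},{"slide":[0,0,2.0],"turn":0,"grip":0},{"slide":[0,0,2.0],"turn":0,"grip":0}]'
```

```text
time: 3.7
eef_pos: [0.5081, 0.2577, 0.0824]
tcp_rot: [0.998, -0.059, 0.001, 0.0]
contact_force: [0.3, -2.0, 2.3]
opening: -0.001
finger_force: 1.5
```

```bash
python3 -m inch '[{"slide":[0,0,0.2],"turn":0,"grip":0},{"slide":[0,0,0.4],"turn":0,"grip":0},{"slide":[0,0,0.4],"turn":0,"grip":0},{"slide":[0,0,0.4],"turn":0,"grip":0}]';python3 -m inch '[{"slide":[0,0,-3],"turn":0,"grip":0},{"slide":[0,0,-8],"turn":0,"grip":8.5},{"slide":[0,0,-12],"turn":0,"grip":8.5},{"slide":[0,0,-12],"turn":0,"grip":8.5},{"slide":[0,0,-12],"turn":0,"grip":8.5},{"slide":[0,0,-12],"turn":0,"grip":8.5},{"slide":[0,0,-12],"turn":0,"grip":8.5},{"slide":[0,0,-12],"turn":0,"grip":8.5}]'; python3 - <<'E'
from h import *
b,d=snap("side","s1"); cv2.imwrite("pics/s1c.png",cv2.resize(b[230:430,220:420],None,fx=2.5,fy=2.5))
for n in["side"]:
  for c,a,r in blobs(b,(0,170,80),(8,255,255),(300,310,380,400)): print(c,a,ray("side",c,.114).round(4))
E
python3 to.py -.073 0 .18 0 jig;python3 to.py -.073 0 .062 0 jig
```

```text
time: 4.1
eef_pos: [0.5082, 0.2577, 0.079]
tcp_rot: [0.998, -0.059, 0.001, 0.0]
contact_force: [-0.8, -3.1, 8.2]
opening: -0.002
finger_force: 4.0
time: 4.9
eef_pos: [0.5063, 0.2575, 0.1954]
tcp_rot: [0.998, -0.059, -0.002, 0.001]
contact_force: [0.4, 1.3, 0.7]
opening: 0.995
finger_force: 0.0
[373.3440367  363.85321101] 218 [0.4667 0.3646 0.114 ]
world [0.474 0.027 0.18 ] slide [-0.5, 23.3, 1.6] turn 0.02
world [0.474 0.027 0.062] slide [-0.5, 23.3, 13.4] turn 0.02
```

Pressing the button dropped the lever; the knob now measures (0.467, 0.365). Next is the handle.

```bash
python3 -m inch '[{"slide":[-0.4,5,0],"turn":0.02,"grip":8.5},{"slide":[-0.4,10,0],"turn":0.02,"grip":8.5},{"slide":[-0.4,15,0],"turn":0.02,"grip":8.5},{"slide":[-0.4,20,2],"turn":0.02,"grip":6},{"slide":[-0.4,23.3,4],"turn":0.02,"grip":6},{"slide":[-0.4,23.3,8],"turn":0.02,"grip":6},{"slide":[-0.4,23.3,11],"turn":0.02,"grip":6},{"slide":[-0.4,23.3,13],"turn":0.02,"grip":6},{"slide":[-0.4,23.3,13],"turn":0.02,"grip":6}]'; python3 - <<'E'
from h import *
b,d=snap("side","s2"); cv2.imwrite("pics/s2c.png",cv2.resize(b[190:350,260:460],None,fx=3,fy=3))
E
python3 to.py -.071 0 .062 0 jig
```

```text
time: 5.85
eef_pos: [0.4726, 0.027, 0.0637]
tcp_rot: [0.998, -0.069, -0.004, -0.0]
contact_force: [0.1, 0.4, 0.1]
opening: 0.701
finger_force: 0.0
world [0.476 0.026 0.062] slide [0.1, 0.0, 0.4] turn -0.0
```

View pics/s2c.png

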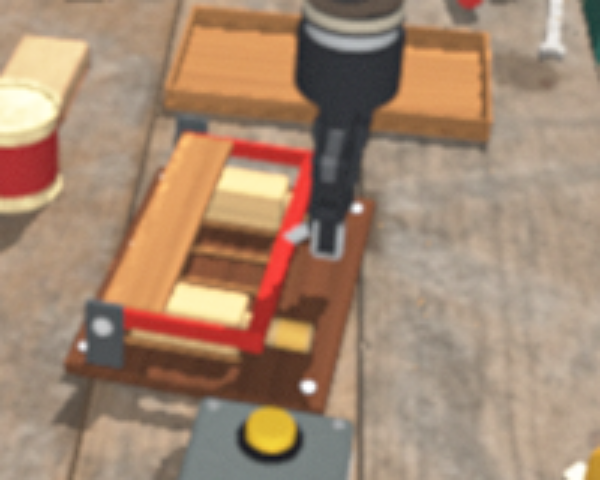

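The open fingers straddle the handle: the near pad is at crop (327,240) and hides it, with the stem showing at (297,232). I'll close on it.

```bash
python3 -m inch '[{"slide":[0.1,0,0],"turn":0,"grip":1.5},{"slide":[0.1,0,0],"turn":0,"grip":1.5},{"slide":[0.1,0,0],"turn":0,"grip":1.5},{"slide":[0.1,0,0],"turn":0,"grip":1.5},{"slide":[0.1,0,0],"turn":0,"grip":1.5},{"slide":[0.1,0,0],"turn":0,"grip":1.5}]' 50; python3 -c "
import numpy as np
for k in range(1,20):
  p=np.radians(168.1)-k*.1; print(k,round(13.3+13.6*np.cos(p),1),round(-(13.6*np.sin(p)-2.8),1))"
```

```text
time: 6.5
eef_pos: [0.4781, 0.027, 0.0692]
tcp_rot: [0.998, -0.069, 0.002, -0.0]
contact_force: [-0.4, 2.8, 6.4]
opening: 0.269
finger_force: 51.3
1 0.3 -1.3
2 0.8 -2.6
3 1.4 -3.8
4 2.1 -5.0
5 3.0 -6.0
6 3.9 -7.0
7 4.9 -7.9
8 6.0 -8.7
9 7.2 -9.4
10 8.5 -9.9
11 9.8 -10.3
12 11.1 -10.6
13 12.4 -10.8
14 13.8 -10.8
15 15.2 -10.7
16 16.5 -10.4
17 17.8 -10.0
18 19.1 -9.5
19 20.3 -8.9
```

```bash
python3 -m inch '[{"slide":[0.3,0,-1.3],"turn":0,"grip":1.5},{"slide":[0.8,0,-2.6],"turn":0,"grip":1.5},{"slide":[1.4,0,-3.8],"turn":0,"grip":1.5},{"slide":[2.1,0,-5.0],"turn":0,"grip":1.5},{"slide":[3.0,0,-6.0],"turn":0,"grip":1.5},{"slide":[3.9,0,-7.0],"turn":0,"grip":1.5},{"slide":[4.9,0,-7.9],"turn":0,"grip":1.5},{"slide":[6.0,0,-8.7],"turn":0,"grip":1.5},{"slide":[7.2,0,-9.4],"turn":0,"grip":1.5},{"slide":[8.5,0,-9.9],"turn":0,"grip":1.5}]'; python3 to.py .060 0 .170 0 jig
```

```text
time: 7.5
eef_pos: [0.5591, 0.0154, 0.1658]
tcp_rot: [0.998, -0.069, -0.004, -0.0]
contact_force: [-3.8, 2.7, -5.2]
opening: 0.269
finger_force: 49.4
world [0.605 0.008 0.17 ] slide [4.7, 0.1, -0.5] turn 0.0
```

```bash
python3 -m inch '[{"slide":[1.3,0,-0.4],"turn":0,"grip":1.5},{"slide":[2.6,0,-0.7],"turn":0,"grip":1.5},{"slide":[3.9,0,-0.9],"turn":0,"grip":1.5},{"slide":[5.3,0,-0.9],"turn":0,"grip":1.5},{"slide":[6.7,0,-0.8],"turn":0,"grip":1.5},{"slide":[8.0,0,-0.5],"turn":0,"grip":1.5},{"slide":[9.3,0,-0.1],"turn":0,"grip":1.5},{"slide":[10.6,0,0.4],"turn":0,"grip":1.5},{"slide":[11.8,0,1.0],"turn":0,"grip":1.5},{"slide":[11.9,0,1.1],"turn":0,"grip":1.5},{"slide":[11.9,0,1.1],"turn":0,"grip":1.5},{"slide":[11.9,0,1.1],"turn":0,"grip":1.5}]'; python3 - <<'E'
from h import *
b,d=snap("side","s3"); cv2.imwrite("pics/s3c.png",cv2.resize(b[150:350,220:420],None,fx=3,fy=3))
E
```

```text
time: 8.7
eef_pos: [0.6819, -0.0021, 0.1595]
tcp_rot: [0.998, -0.069, 0.004, 0.001]
contact_force: [3.7, 0.7, 7.2]
opening: 0.257
finger_force: 49.2
```

View pics/s3c.png

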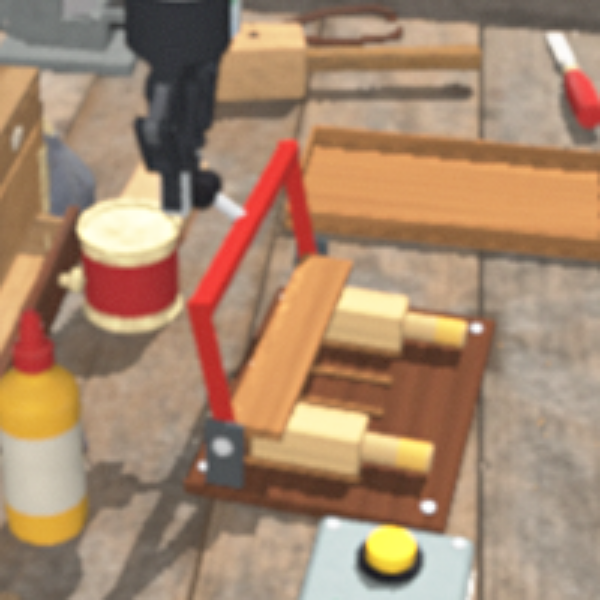

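The bar is fully back (crop 250,220) and both blanks are uncovered in front of the ledge. The nearer one may have shifted a little. I'll release, clear the view and measure.

```bash
python3 -m inch '[{"slide":[0,0,0],"turn":0,"grip":6},{"slide":[0,0,0],"turn":0,"grip":6},{"slide":[0,0,0],"turn":0,"grip":6},{"slide":[0,0,-4],"turn":0,"grip":6},{"slide":[0,0,-8],"turn":0,"grip":6},{"slide":[-4,4,-8],"turn":0,"grip":6},{"slide":[-7,8,-8],"turn":0,"grip":8.5},{"slide":[-10,12,-8],"turn":0,"grip":8.5},{"slide":[-12,16,-8],"turn":0,"grip":8.5},{"slide":[-14,20,-8],"turn":0,"grip":8.5},{"slide":[-16,24,-8],"turn":0,"grip":8.5},{"slide":[-16,28,-8],"turn":0,"grip":8.5},{"slide":[-16,30,-8],"turn":0,"grip":8.5}]'; python3 - <<'E'
from h import *
t,d=snap("top","t1"); cv2.imwrite("pics/t1c.png",cv2.resize(t[225:325,240:380],None,fx=5,fy=5,interpolation=cv2.INTER_CUBIC))
E
```

```text
time: 10.05
eef_pos: [0.4774, -0.2792, 0.2352]
tcp_rot: [0.998, -0.071, -0.0, 0.0]
contact_force: [-0.1, -0.7, 0.4]
opening: 0.992
finger_force: 0.0
```

View pics/t1c.png

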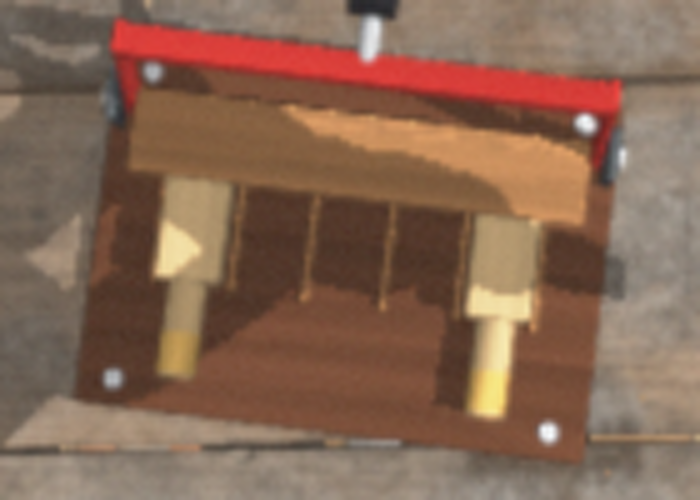

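Both blanks sit in their lanes. The front edge of block a runs (155,278)–(222,282) in the crop and that of c runs (467,316)–(531,318).

```bash
python3 - <<'E'
from h import *
from to import F,to
X,Y,A=F["jig"];c,s=np.cos(A),np.sin(A)
for n,p in[("a",(188.5,280)),("a_back",(199,180)),("c",(499,317)),("c_back",(507,222))]:
    w=ray("top",np.array(p)/5+[239.6,224.6],.046); d=w[:2]-[X,Y]; print(n,w.round(4),"jig",np.round([c*d[0]+s*d[1],c*d[1]-s*d[0]],4))
E
for z in .15 .028; do python3 to.py -.008 .080 $z 0 jig; done
for z in .15 .028; do python3 to.py -.008 -.080 $z 0 jig; done
```

```text
a [0.5316 0.0996 0.046 ] jig [-0.0257  0.0803]
a_back [0.5831 0.0934 0.046 ] jig [0.0262 0.0813]
c [ 0.5095 -0.0599  0.046 ] jig [-0.0257 -0.0807]
c_back [ 0.5582 -0.0651  0.046 ] jig [ 0.0234 -0.0792]
world [0.549 0.097 0.15 ] slide [1.7, -38.4, 8.4] turn -0.004
world [0.549 0.097 0.028] slide [1.7, -38.5, 20.6] turn -0.004
world [ 0.527 -0.062  0.15 ] slide [1.8, -22.4, 8.5] turn -0.004
world [ 0.527 -0.062  0.028] slide [1.8, -22.5, 20.7] turn -0.004
```

```bash
python3 -m inch '[{"slide":[1.8,-5,0],"turn":0,"grip":6},{"slide":[1.8,-10,0],"turn":0,"grip":6},{"slide":[1.8,-15,2],"turn":0,"grip":6},{"slide":[1.8,-19,5],"turn":0,"grip":6},{"slide":[1.8,-22.4,8.5],"turn":0,"grip":6},{"slide":[1.8,-22.4,12],"turn":0,"grip":6},{"slide":[1.8,-22.4,16],"turn":0,"grip":6},{"slide":[1.8,-22.4,19],"turn":0,"grip":6},{"slide":[1.8,-22.4,20.4],"turn":0,"grip":6},{"slide":[1.8,-22.4,20.4],"turn":0,"grip":6},{"slide":[1.8,-22.4,20.4],"turn":0,"grip":6}]'; python3 -m inch '[{"slide":[0,0,0],"turn":0,"grip":2.5},{"slide":[0,0,0],"turn":0,"grip":2.5},{"slide":[0,0,0],"turn":0,"grip":2.5},{"slide":[0,0,0],"turn":0,"grip":2.5},{"slide":[0,0,0],"turn":0,"grip":2.5}]' 60
```

```text
time: 11.2
eef_pos: [0.5285, -0.0574, 0.0324]
tcp_rot: [0.998, -0.069, 0.001, 0.0]
contact_force: [0.7, 0.1, 0.5]
opening: 0.702
finger_force: 0.0
time: 11.7
eef_pos: [0.5292, -0.0593, 0.0341]
tcp_rot: [0.998, -0.069, 0.002, 0.002]
contact_force: [-3.0, -5.2, 4.2]
opening: 0.383
finger_force: 60.2
```

```bash
python3 -m inch '[{"slide":[-0.8,0,0],"turn":0,"grip":2.5},{"slide":[-1.6,0,0],"turn":0,"grip":2.5},{"slide":[-2.4,0,0],"turn":0,"grip":2.5},{"slide":[-3.2,0,0],"turn":0,"grip":2.5},{"slide":[-4.0,0,0],"turn":0,"grip":2.5},{"slide":[-4.6,0,0],"turn":0,"grip":2.5},{"slide":[-4.6,0,0],"turn":0,"grip":2.5},{"slide":[-4.6,0,-2],"turn":0,"grip":2.5},{"slide":[-4.6,0,-4],"turn":0,"grip":2.5},{"slide":[-4.6,0,-7],"turn":0,"grip":2.5},{"slide":[-4.6,0,-10],"turn":0,"grip":2.5},{"slide":[-4.6,0,-10],"turn":0,"grip":2.5}]'; python3 - <<'E'
from h import *
b,d=snap("side","s4"); cv2.imwrite("pics/s4c.png",cv2.resize(b[130:330,240:440],None,fx=3,fy=3))
E
python3 to.py -.06 .006 .12 1.571 tray;python3 to.py -.06 .006 .024 1.571 tray
```

```text
time: 12.9
eef_pos: [0.485, -0.0515, 0.1365]
tcp_rot: [0.998, -0.069, 0.005, 0.001]
contact_force: [0.8, 0.3, -0.2]
opening: 0.375
finger_force: 60.5
world [ 0.413 -0.314  0.12 ] slide [-3.3, 27.0, 1.4] turn -1.653
world [ 0.413 -0.314  0.024] slide [-3.4, 27.0, 11.0] turn -1.653
```

View pics/s4c.png

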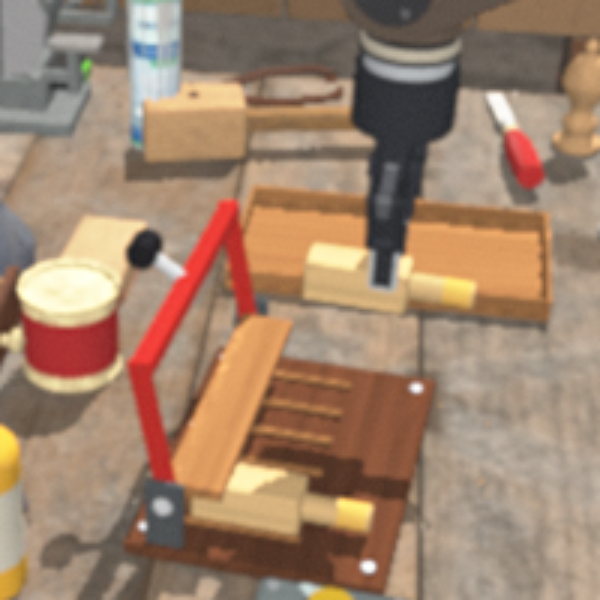

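Blank c is held level, with the fingers at crop (383,285), about 18 mm noseward of the block centre. I'll carry it to the tray.

```bash
python3 -m inch '[{"slide":[-0.5,4,0],"turn":-0.14,"grip":2.5},{"slide":[-1,8,0],"turn":-0.28,"grip":2.5},{"slide":[-1.5,12,0],"turn":-0.42,"grip":2.5},{"slide":[-2,16,0],"turn":-0.56,"grip":2.5},{"slide":[-2.5,20,0],"turn":-0.7,"grip":2.5},{"slide":[-3,24,0],"turn":-0.84,"grip":2.5},{"slide":[-3.4,27,0],"turn":-0.98,"grip":2.5},{"slide":[-3.4,27,0],"turn":-1.12,"grip":2.5},{"slide":[-3.4,27,0],"turn":-1.26,"grip":2.5},{"slide":[-3.4,27,0],"turn":-1.4,"grip":2.5},{"slide":[-3.4,27,0],"turn":-1.54,"grip":2.5},{"slide":[-3.4,27,0],"turn":-1.653,"grip":2.5},{"slide":[-3.4,27,3],"turn":-1.653,"grip":2.5},{"slide":[-3.4,27,5],"turn":-1.653,"grip":2.5},{"slide":[-3.4,27,5],"turn":-1.653,"grip":2.5}]'; python3 - <<'E'
from h import *
b,d=snap("side","s5"); cv2.imwrite("pics/s5c.png",cv2.resize(b[130:330,290:490],None,fx=3,fy=3))
E
python3 to.py -.06 .004 .026 1.571 tray
```

```text
time: 14.45
eef_pos: [0.4084, -0.3103, 0.0765]
tcp_rot: [0.727, 0.687, 0.0, -0.005]
contact_force: [0.2, 0.2, -1.2]
opening: 0.379
finger_force: 60.5
world [ 0.413 -0.316  0.026] slide [-0.4, 0.4, 5.2] turn -0.0
```

View pics/s5c.png

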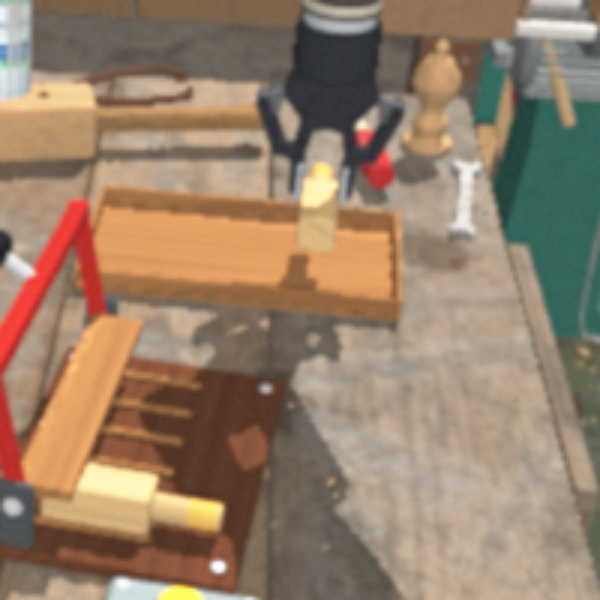

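The blank is over the tray with its nose away from the camera, block at crop (320,225). I'll lower it and release.

```bash
python3 -m inch '[{"slide":[-0.3,0.3,1.5],"turn":0,"grip":2.5},{"slide":[-0.3,0.3,3],"turn":0,"grip":2.5},{"slide":[-0.3,0.3,4],"turn":0,"grip":2.5},{"slide":[-0.3,0.3,4.6],"turn":0,"grip":2.5},{"slide":[-0.3,0.3,5.0],"turn":0,"grip":2.5},{"slide":[-0.3,0.3,5.0],"turn":0,"grip":2.5},{"slide":[-0.3,0.3,5.0],"turn":0,"grip":2.5}]'; python3 -m inch '[{"slide":[0,0,0],"turn":0,"grip":5.5},{"slide":[0,0,0],"turn":0,"grip":5.5},{"slide":[0,0,0],"turn":0,"grip":5.5},{"slide":[0,0,-3],"turn":0,"grip":5.5},{"slide":[0,0,-7],"turn":0,"grip":6},{"slide":[0,0,-12],"turn":0.15,"grip":6},{"slide":[0,0,-15],"turn":0.3,"grip":6},{"slide":[0,0,-15],"turn":0.45,"grip":6},{"slide":[0,0,-15],"turn":0.6,"grip":6},{"slide":[0,0,-15],"turn":0.75,"grip":6},{"slide":[0,0,-15],"turn":0.9,"grip":6},{"slide":[0,0,-15],"turn":1.05,"grip":6},{"slide":[0,0,-15],"turn":1.2,"grip":6},{"slide":[0,0,-15],"turn":1.35,"grip":6},{"slide":[0,0,-15],"turn":1.5,"grip":6},{"slide":[0,0,-15],"turn":1.65,"grip":6},{"slide":[0,0,-15],"turn":1.65,"grip":6}]'; python3 to.py -.008 .0805 .15 0 jig;python3 to.py -.008 .0805 .028 0 jig
python3 - <<'E'
from h import *
b,d=snap("side","s6"); t,d=snap("top","t2"); cv2.imwrite("pics/t2c.png",np.hstack([cv2.resize(b[150:350,290:440],None,fx=2.5,fy=2.5),cv2.resize(t[225:365,240:400],(425,500))]))
E
```

```text
time: 15.2
eef_pos: [0.4143, -0.317, 0.0317]
tcp_rot: [0.727, 0.687, -0.0, 0.0]
contact_force: [0.0, -0.4, -0.6]
opening: 0.38
finger_force: 60.5
time: 16.9
eef_pos: [0.4141, -0.3167, 0.1815]
tcp_rot: [0.998, -0.067, 0.0, 0.0]
contact_force: [0.9, -0.8, 0.1]
opening: 0.701
finger_force: 0.0
world [0.549 0.097 0.15 ] slide [7.8, -42.9, 3.1] turn 0.003
world [0.549 0.097 0.028] slide [7.8, -42.9, 15.3] turn 0.003
```

View pics/t2c.png

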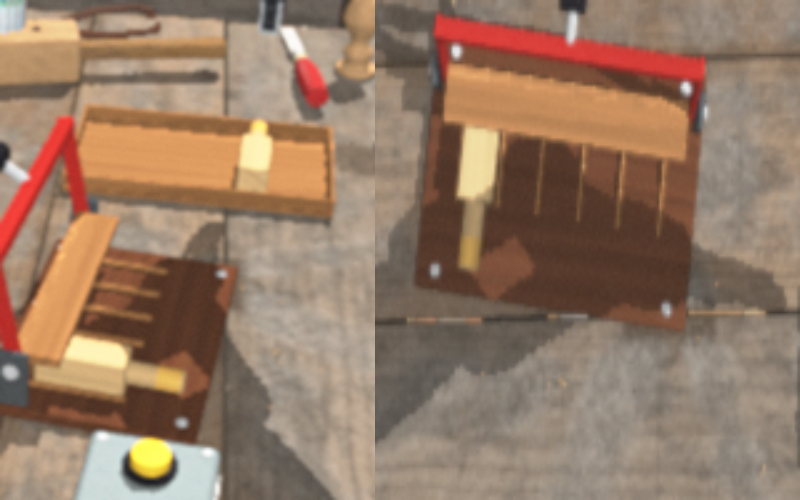

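Blank c lies flat in the tray (left panel, 255,155) and blank a is still home in its lane. I'll fetch a.

```bash
python3 -m inch '[{"slide":[3,-4.5,0],"turn":0,"grip":6},{"slide":[5,-9,0],"turn":0,"grip":6},{"slide":[6,-13.5,0],"turn":0,"grip":6},{"slide":[7,-18,0],"turn":0,"grip":6},{"slide":[7.8,-22.5,0],"turn":0,"grip":6},{"slide":[7.8,-27,0],"turn":0,"grip":6},{"slide":[7.8,-31.5,0],"turn":0,"grip":6},{"slide":[7.8,-36,1],"turn":0,"grip":6},{"slide":[7.8,-40,2],"turn":0,"grip":6},{"slide":[7.8,-43,4],"turn":0,"grip":6},{"slide":[7.8,-43,8],"turn":0,"grip":6},{"slide":[7.8,-43,12],"turn":0,"grip":6},{"slide":[7.8,-43,14],"turn":0,"grip":6},{"slide":[7.8,-43,15],"turn":0,"grip":6},{"slide":[7.8,-43,15],"turn":0,"grip":6},{"slide":[7.8,-43,15],"turn":0,"grip":6}]'; python3 to.py -.008 .0805 .030 0 jig; python3 -m inch '[{"slide":[0,0,0],"turn":0,"grip":2.5},{"slide":[0,0,0],"turn":0,"grip":2.5},{"slide":[0,0,0],"turn":0,"grip":2.5},{"slide":[0,0,0],"turn":0,"grip":2.5},{"slide":[0,0,0],"turn":0,"grip":2.5}]' 60
```

```text
time: 18.6
eef_pos: [0.5504, 0.0987, 0.0326]
tcp_rot: [0.998, -0.067, 0.001, -0.0]
contact_force: [0.3, -0.2, 0.3]
opening: 0.704
finger_force: 0.0
world [0.549 0.097 0.03 ] slide [-0.1, 0.2, 0.3] turn 0.003
time: 19.1
eef_pos: [0.551, 0.0987, 0.0334]
tcp_rot: [0.998, -0.067, 0.002, -0.0]
contact_force: [-1.2, 0.5, 7.6]
opening: 0.376
finger_force: 62.1
```

```bash
python3 -m inch '[{"slide":[-0.8,0,0],"turn":0,"grip":2.5},{"slide":[-1.6,0,0],"turn":0,"grip":2.5},{"slide":[-2.4,0,0],"turn":0,"grip":2.5},{"slide":[-3.2,0,0],"turn":0,"grip":2.5},{"slide":[-4.0,0,0],"turn":0,"grip":2.5},{"slide":[-4.6,0,0],"turn":0,"grip":2.5},{"slide":[-4.6,0,0],"turn":0,"grip":2.5},{"slide":[-4.6,0,-2],"turn":0,"grip":2.5},{"slide":[-4.6,0,-4],"turn":0,"grip":2.5},{"slide":[-4.6,0,-7],"turn":0,"grip":2.5},{"slide":[-4.6,0,-10],"turn":0,"grip":2.5},{"slide":[-4.6,0,-10],"turn":0,"grip":2.5}]';python3 to.py .06 .006 .12 1.571 tray
```

```text
time: 20.3
eef_pos: [0.5045, 0.1053, 0.1343]
tcp_rot: [0.998, -0.067, 0.002, -0.0]
contact_force: [0.4, 0.1, -0.1]
opening: 0.373
finger_force: 61.3
world [ 0.533 -0.32   0.12 ] slide [8.6, 41.8, 1.4] turn -1.65
```

```bash
python3 -m inch '[{"slide":[0,4,0],"turn":0,"grip":2.5},{"slide":[0,8,0],"turn":-0.14,"grip":2.5},{"slide":[0,12,0],"turn":-0.28,"grip":2.5},{"slide":[0,16,0],"turn":-0.42,"grip":2.5},{"slide":[0.5,20,0],"turn":-0.56,"grip":2.5},{"slide":[1,24,0],"turn":-0.7,"grip":2.5},{"slide":[2,28,0],"turn":-0.84,"grip":2.5},{"slide":[4,32,0],"turn":-0.98,"grip":2.5},{"slide":[6,36,0],"turn":-1.12,"grip":2.5},{"slide":[7.5,39,0],"turn":-1.26,"grip":2.5},{"slide":[8.5,41.8,0],"turn":-1.4,"grip":2.5},{"slide":[8.5,41.8,0],"turn":-1.54,"grip":2.5},{"slide":[8.5,41.8,0],"turn":-1.65,"grip":2.5},{"slide":[8.5,41.8,3],"turn":-1.65,"grip":2.5},{"slide":[8.5,41.8,5],"turn":-1.65,"grip":2.5},{"slide":[8.5,41.8,5],"turn":-1.65,"grip":2.5}]'; python3 - <<'E'
from h import *
b,d=snap("side","s7"); cv2.imwrite("pics/s7c.png",cv2.resize(b[130:330,290:490],None,fx=3,fy=3))
E
python3 to.py .06 .004 .026 1.571 tray
```

```text
time: 21.9
eef_pos: [0.5274, -0.317, 0.0745]
tcp_rot: [0.727, 0.687, -0.001, -0.007]
contact_force: [-0.7, 0.8, -2.0]
opening: 0.379
finger_force: 61.3
world [ 0.533 -0.322  0.026] slide [-0.4, 0.5, 5.1] turn -0.0
```

View pics/s7c.png

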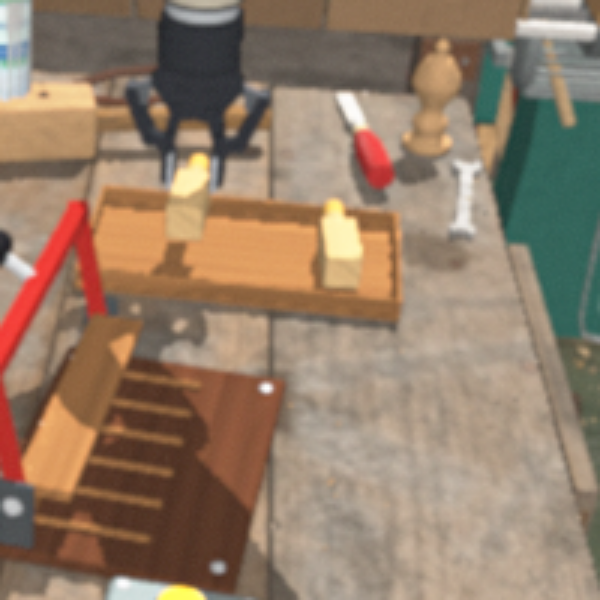

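Blank a hangs over the left part of the tray (190,205) with c lying at (340,250), so there is plenty of room. I'll lower it and release.

```bash
python3 -m inch '[{"slide":[-0.2,0.2,1.5],"turn":0,"grip":2.5},{"slide":[-0.2,0.2,3],"turn":0,"grip":2.5},{"slide":[-0.2,0.2,4],"turn":0,"grip":2.5},{"slide":[-0.2,0.2,4.6],"turn":0,"grip":2.5},{"slide":[-0.2,0.2,5.2],"turn":0,"grip":2.5},{"slide":[-0.2,0.2,5.2],"turn":0,"grip":2.5},{"slide":[-0.2,0.2,5.2],"turn":0,"grip":2.5}]'; python3 -m inch '[{"slide":[0,0,0],"turn":0,"grip":5.5},{"slide":[0,0,0],"turn":0,"grip":5.5},{"slide":[0,0,0],"turn":0,"grip":5.5},{"slide":[0,0,-3],"turn":0,"grip":5.5},{"slide":[0,0,-7],"turn":0,"grip":6},{"slide":[0,0,-12],"turn":0.15,"grip":6},{"slide":[0,0,-17],"turn":0.3,"grip":6},{"slide":[0,0,-20],"turn":0.45,"grip":6},{"slide":[0,0,-20],"turn":0.6,"grip":6},{"slide":[0,0,-20],"turn":0.75,"grip":6},{"slide":[0,0,-20],"turn":0.9,"grip":6},{"slide":[0,0,-20],"turn":1.05,"grip":6},{"slide":[0,0,-20],"turn":1.2,"grip":6},{"slide":[0,0,-20],"turn":1.35,"grip":6},{"slide":[0,0,-20],"turn":1.5,"grip":6},{"slide":[0,0,-20],"turn":1.65,"grip":6},{"slide":[0,0,-20],"turn":1.65,"grip":6}]'
python3 - <<'E'
from h import *
b,d=snap("side","s8"); t,_=snap("top","t3"); cv2.imwrite("pics/s8c.png",np.hstack([cv2.resize(b[130:330,220:420],None,fx=2,fy=2),cv2.resize(t[225:375,240:490],(660,396))[:,:400] if 0 else cv2.resize(t[225:365,250:390],(400,400))]))
i=ctrl.camera_info("side");K=np.array(i["K"]);T=np.array(i["camera_from_world"])
from to import F
X,Y,A=F["tray"];c,s=np.cos(A),np.sin(A)
for cc,a,r in blobs(b,(12,40,150),(28,130,255),(320,180,430,240),30)[:4]:
    w=ray("side",cc,.035);q=w[:2]-[X,Y];print(cc,a,w.round(3),"tray",np.round([c*q[0]+s*q[1],c*q[1]-s*q[0]],3))
# black handle, both views
for n,m,bx in(("side",b,(240,170,300,260)),("top",t,(290,215,330,240))):
  for cc,a,r in blobs(m,(0,0,0),(180,140,50),bx,15)[:2]: print(n,cc,a,ray(n,cc,.167).round(3))
E
python3 to.py .130 0 .23 0 jig;python3 to.py .130 0 .155 0 jig
```

```text
time: 22.65
eef_pos: [0.5337, -0.3229, 0.0296]
tcp_rot: [0.727, 0.687, 0.0, 0.0]
contact_force: [0.0, -0.3, -0.5]
opening: 0.381
finger_force: 61.3
time: 24.35
eef_pos: [0.5335, -0.3227, 0.2296]
tcp_rot: [0.998, -0.067, 0.0, 0.0]
contact_force: [0.2, 0.7, -0.9]
opening: 0.698
finger_force: 0.0
[385.69873557 198.17647059] 1819 [ 0.432 -0.373  0.035] tray [-0.038 -0.052]
[349.23529412 210.02167183] 323 [ 0.535 -0.285  0.035] tray [0.06  0.041]
[352.28930818 235.77358491] 318 [ 0.52  -0.15   0.035] tray [0.037 0.176]
[389.38636364 238.20454545] 44 [ 0.424 -0.152  0.035] tray [-0.058  0.168]
side [287.26153846 213.6       ] 65 [ 0.666 -0.009  0.167]
top [314.77777778 220.88888889] 18 [ 0.669 -0.001  0.167]
world [ 0.675 -0.001  0.23 ] slide [9.8, -33.7, -0.0] turn 0.006
world [ 0.675 -0.001  0.155] slide [9.8, -33.7, 7.5] turn 0.006
```

View pics/s8c.png

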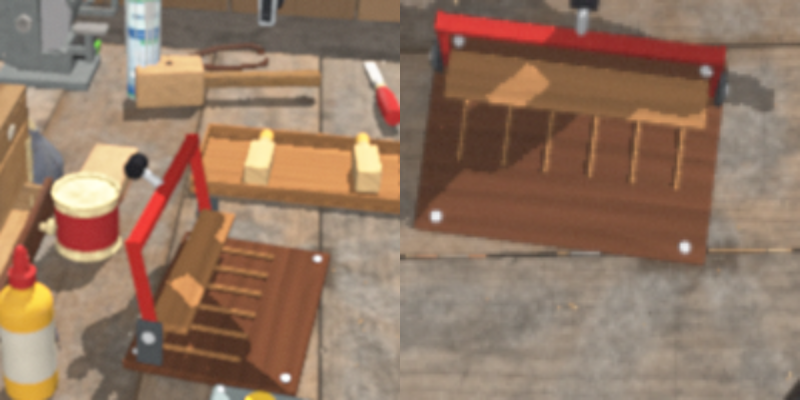

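Both blanks lie flat in the tray and the bar is still open, with the handle at about (0.67, −0.003). I'll grip the handle again.

```bash
python3 -m inch '[{"slide":[2,-5,0],"turn":0,"grip":6},{"slide":[4,-10,0],"turn":0,"grip":6},{"slide":[6,-15,0],"turn":0,"grip":6},{"slide":[8,-20,0],"turn":0,"grip":6},{"slide":[10,-25,0],"turn":0,"grip":6},{"slide":[10,-29,0],"turn":0,"grip":6},{"slide":[10,-33.6,0],"turn":0,"grip":6},{"slide":[10,-33.6,0],"turn":0,"grip":6},{"slide":[10,-33.6,3],"turn":0,"grip":6},{"slide":[10,-33.6,6],"turn":0,"grip":6},{"slide":[10,-33.6,7.2],"turn":0,"grip":6},{"slide":[10,-33.6,7.2],"turn":0,"grip":6},{"slide":[10,-33.6,7.2],"turn":0,"grip":6}]'; python3 -m inch '[{"slide":[0,0,0],"turn":0,"grip":1.5},{"slide":[0,0,0],"turn":0,"grip":1.5},{"slide":[0,0,0],"turn":0,"grip":1.5},{"slide":[0,0,0],"turn":0,"grip":1.5},{"slide":[0,0,0],"turn":0,"grip":1.5},{"slide":[0,0,0],"turn":0,"grip":1.5}]' 50;  python3 -c "
import numpy as np
for k in range(1,20):
  p=np.radians(59.1)+k*.1; print(k,round(13.6*np.cos(p)-7,1),round(-(13.6*np.sin(p)-11.7),1))"
```

```text
time: 25.75
eef_pos: [0.6784, -0.0039, 0.1584]
tcp_rot: [0.998, -0.068, 0.001, 0.0]
contact_force: [0.6, -0.3, 1.1]
opening: 0.702
finger_force: 0.0
time: 26.35
eef_pos: [0.6793, -0.0018, 0.1596]
tcp_rot: [0.998, -0.068, 0.002, -0.001]
contact_force: [2.4, 5.3, 3.4]
opening: 0.262
finger_force: 49.0
1 -1.2 -0.6
2 -2.5 -1.1
3 -3.8 -1.5
4 -5.1 -1.8
5 -6.5 -1.9
6 -7.8 -1.9
7 -9.2 -1.7
8 -10.5 -1.4
9 -11.8 -1.0
10 -13.0 -0.5
11 -14.2 0.2
12 -15.3 1.0
13 -16.4 1.8
14 -17.3 2.8
15 -18.1 3.9
16 -18.9 5.1
17 -19.5 6.3
18 -20.0 7.5
19 -20.3 8.9
```

```bash
python3 -m inch '[{"slide":[-1.2,0,-0.6],"turn":0,"grip":1.5},{"slide":[-2.5,0,-1.1],"turn":0,"grip":1.5},{"slide":[-3.8,0,-1.5],"turn":0,"grip":1.5},{"slide":[-5.1,0,-1.8],"turn":0,"grip":1.5},{"slide":[-6.5,0,-1.9],"turn":0,"grip":1.5},{"slide":[-7.8,0,-1.9],"turn":0,"grip":1.5},{"slide":[-9.2,0,-1.7],"turn":0,"grip":1.5},{"slide":[-10.5,0,-1.4],"turn":0,"grip":1.5},{"slide":[-11.8,0,-1.0],"turn":0,"grip":1.5},{"slide":[-13.0,0,-0.5],"turn":0,"grip":1.5}]'; python3 -m inch '[{"slide":[-1.2,0,0.7],"turn":0,"grip":1.5},{"slide":[-2.3,0,1.5],"turn":0,"grip":1.5},{"slide":[-3.4,0,2.3],"turn":0,"grip":1.5},{"slide":[-4.3,0,3.3],"turn":0,"grip":1.5},{"slide":[-5.1,0,4.4],"turn":0,"grip":1.5},{"slide":[-5.9,0,5.6],"turn":0,"grip":1.5},{"slide":[-6.5,0,6.8],"turn":0,"grip":1.5},{"slide":[-7.0,0,8.0],"turn":0,"grip":1.5},{"slide":[-7.3,0,9.4],"turn":0,"grip":1.5},{"slide":[-7.3,0,9.7],"turn":0,"grip":1.5},{"slide":[-7.3,0,9.7],"turn":0,"grip":1.5},{"slide":[-7.3,0,9.7],"turn":0,"grip":1.5}]'
```

```text
time: 27.35
eef_pos: [0.5523, 0.0163, 0.1646]
tcp_rot: [0.998, -0.068, 0.006, -0.003]
contact_force: [8.1, 8.4, 0.3]
opening: 0.264
finger_force: 56.2
time: 28.55
eef_pos: [0.4744, 0.0275, 0.0677]
tcp_rot: [0.998, -0.068, -0.004, -0.003]
contact_force: [-14.0, 14.2, 21.5]
opening: 0.266
finger_force: 65.8
```

The bar is hard against its lower stop, with 21 N of push at the handle. I'll release and move to the lever.

```bash
python3 -m inch '[{"slide":[0,0,-0.3],"turn":0,"grip":6},{"slide":[0,0,-0.3],"turn":0,"grip":6},{"slide":[0,0,-0.3],"turn":0,"grip":6},{"slide":[0,0,-5],"turn":0,"grip":6},{"slide":[0,0,-10],"turn":0,"grip":6},{"slide":[0,-3,-14],"turn":0,"grip":6},{"slide":[0,-8,-14],"turn":0,"grip":6},{"slide":[0,-13,-14],"turn":-0.02,"grip":6},{"slide":[0,-18,-14],"turn":-0.02,"grip":6},{"slide":[0,-23,-14],"turn":-0.02,"grip":6},{"slide":[0,-23,-14],"turn":-0.02,"grip":6}]'; python3 - <<'E'
from h import *
b,d=snap("side","s9"); t,_=snap("top","t4"); cv2.imwrite("pics/s9c.png",np.hstack([cv2.resize(b[190:430,240:440],None,fx=2,fy=2),cv2.resize(t[235:335,250:370],(400,480))]))
E
python3 to.py .4667 .3635 .17 -.112;python3 to.py .4667 .3635 .1 -.112; python3 -c "
import numpy as np
for L in [1.25,1.1,.95,.8,.65,.5,.35,.2,.1,.05]:
  a=L-.2; print(L,round(7*(np.sin(1.05)-np.sin(a)),1),round(-7*(np.cos(a)-np.cos(1.05)),1))"
```

```text
time: 29.65
eef_pos: [0.5078, 0.2563, 0.2049]
tcp_rot: [0.998, -0.055, 0.0, -0.001]
contact_force: [-0.3, -0.1, 0.3]
opening: 0.701
finger_force: 0.0
world [0.467 0.364 0.17 ] slide [-5.3, -10.6, 3.4] turn -0.001
world [0.467 0.364 0.1  ] slide [-5.3, -10.6, 10.4] turn -0.001
1.25 0.0 -0.0
1.1 0.6 -0.9
0.95 1.3 -1.6
0.8 2.1 -2.3
0.65 3.0 -2.8
0.5 4.0 -3.2
0.35 5.0 -3.4
0.2 6.1 -3.5
0.1 6.8 -3.5
0.05 7.1 -3.4
```

View pics/s9c.png

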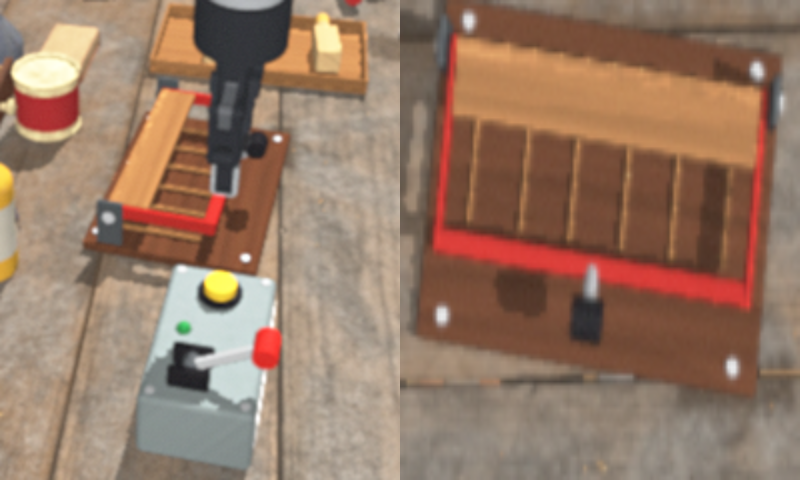

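The bar is fully down and the lever is forward, with its knob at (266,348) in the left panel. I'll pinch the knob now.

```bash
python3 -m inch '[{"slide":[-2.5,-5,0],"turn":0,"grip":6},{"slide":[-5.3,-9,0],"turn":0,"grip":6},{"slide":[-5.3,-10.6,1],"turn":0,"grip":6},{"slide":[-5.3,-10.6,3],"turn":0,"grip":6},{"slide":[-5.3,-10.6,6],"turn":0,"grip":6},{"slide":[-5.3,-10.6,9],"turn":0,"grip":6},{"slide":[-5.3,-10.6,10.4],"turn":0,"grip":6},{"slide":[-5.3,-10.6,10.4],"turn":0,"grip":6},{"slide":[-5.3,-10.6,10.4],"turn":0,"grip":6}]'; python3 -m inch '[{"slide":[0,0,0],"turn":0,"grip":2},{"slide":[0,0,0],"turn":0,"grip":2},{"slide":[0,0,0],"turn":0,"grip":2},{"slide":[0,0,0],"turn":0,"grip":2},{"slide":[0,0,0],"turn":0,"grip":2},{"slide":[0,0,0],"turn":0,"grip":2}]' 30
```

```text
time: 30.65
eef_pos: [0.4682, 0.3629, 0.1022]
tcp_rot: [0.998, -0.058, 0.001, -0.0]
contact_force: [-1.0, -0.3, -0.2]
opening: 0.704
finger_force: 0.0
time: 31.25
eef_pos: [0.4686, 0.3654, 0.1037]
tcp_rot: [0.998, -0.057, 0.002, -0.002]
contact_force: [1.3, 5.1, 2.0]
opening: 0.323
finger_force: 33.4
```

```bash
python3 -m inch '[{"slide":[0.6,0,-0.9],"turn":0,"grip":2},{"slide":[1.3,0,-1.6],"turn":0,"grip":2},{"slide":[2.1,0,-2.3],"turn":0,"grip":2},{"slide":[3.0,0,-2.8],"turn":0,"grip":2},{"slide":[4.0,0,-3.2],"turn":0,"grip":2},{"slide":[5.0,0,-3.4],"turn":0,"grip":2},{"slide":[6.1,0,-3.5],"turn":0,"grip":2},{"slide":[6.8,0,-3.5],"turn":0,"grip":2},{"slide":[7.3,0,-3.4],"turn":0,"grip":2},{"slide":[7.3,0,-3.4],"turn":0,"grip":2}]'; python3 -m inch '[{"slide":[0,0,0],"turn":0,"grip":6},{"slide":[0,0,0],"turn":0,"grip":6},{"slide":[0,0,0],"turn":0,"grip":6},{"slide":[0,0,0],"turn":0,"grip":6},{"slide":[0,0,-4],"turn":0,"grip":6},{"slide":[0,0,-9],"turn":0,"grip":6},{"slide":[0,4,-12],"turn":0,"grip":6},{"slide":[0,9,-12],"turn":0,"grip":6},{"slide":[0,14,-12],"turn":0,"grip":6},{"slide":[0,18,-12],"turn":0,"grip":6},{"slide":[0,22,-12],"turn":0,"grip":6},{"slide":[0,22,-12],"turn":0,"grip":6},{"slide":[0,22,-12],"turn":0,"grip":6}]'; python3 - <<'E'
from h import *
b,d=snap("side","s10"); t,_=snap("top","t5"); cv2.imwrite("pics/s10c.png",np.hstack([cv2.resize(b[180:440,200:440],(400,433)),cv2.resize(t[205:365,150:490],(400,433))]))
for c,a,r in blobs(b,(0,170,80),(8,255,255),(300,310,390,400),30): print(c,a,ray("side",c,.149).round(3))
E
```

```text
time: 32.25
eef_pos: [0.5396, 0.3583, 0.1368]
tcp_rot: [0.998, -0.058, -0.0, -0.004]
contact_force: [-1.9, 10.1, 0.5]
opening: 0.318
finger_force: 29.6
time: 33.55
eef_pos: [0.5145, 0.1355, 0.2555]
tcp_rot: [0.998, -0.059, 0.0, -0.0]
contact_force: [-0.1, 0.7, -0.0]
opening: 0.704
finger_force: 0.0
[337.18137255 342.04901961] 204 [0.528 0.359 0.149]
```

View pics/s10c.png

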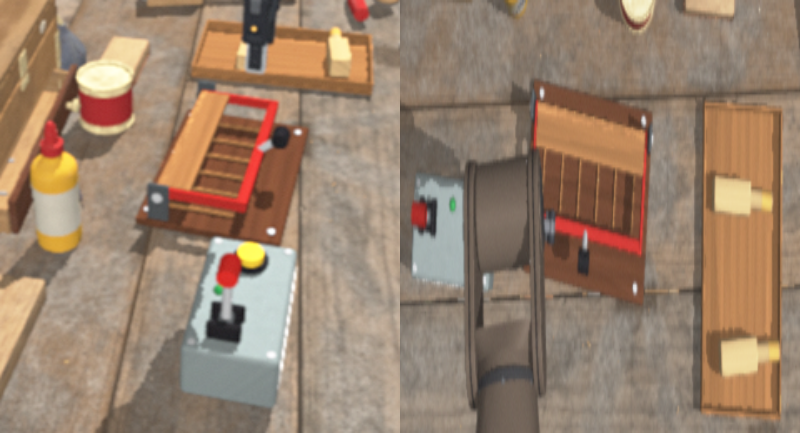

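The lever looks slightly short of its starting lean (knob at column 337 against 328 at the start). The noses also look close to the tray wall, so I'll check both.

```bash
python3 - <<'E'
from h import *
from to import F
b,_=snap("side","s11"); t,d=snap("top","t6")
for c,a,r in blobs(b,(0,170,80),(8,255,255),(300,310,390,400),30): print("knob",c,a,ray("side",c,.149).round(3))
for c,a,r in blobs(cv2.imread("pics/top0.png"),(0,170,80),(8,255,255),(155,265,200,300),30)+blobs(t,(0,170,80),(8,255,255),(155,265,200,300),30): print("knob top",c,a)
i=ctrl.camera_info("top");K=np.array(i["K"]);T=np.array(i["camera_from_world"])
X,Y,A=F["tray"];c,s=np.cos(A),np.sin(A)
def P(u,v):
    p=T[:3,:3].T@(np.linalg.solve(K,[u,v,1])*d[v,u]-T[:3,3]);q=p[:2]-[X,Y];return np.round([c*q[0]+s*q[1],c*q[1]-s*q[0],p[2]],4)
for v in(277,337): 
    for u in range(448,484,2): print(v,u,P(u,v),t[v,u])
cv2.imwrite("pics/t6c.png",cv2.resize(t[235:365,400:485],(510,600)[::1] and (392,600),interpolation=cv2.INTER_CUBIC))
E
```

```text
knob [337.18137255 342.04901961] 204 [0.528 0.359 0.149]
knob top [166.31182796 278.27956989] 93
knob top [165.87096774 283.8172043 ] 93
277 448 [ 0.0604 -0.0152  0.0377] [153 210 233]
277 450 [ 0.0609 -0.0222  0.0292] [147 204 230]
277 452 [ 0.061  -0.0269  0.0314] [147 202 229]
277 454 [ 0.0613 -0.0326  0.029 ] [145 199 227]
277 456 [ 0.0613 -0.0369  0.0332] [142 196 226]
277 458 [ 0.0614 -0.0417  0.0346] [113 196 232]
277 460 [ 0.062  -0.0489  0.0259] [105 192 231]
277 462 [ 0.062  -0.0533  0.0294] [104 189 228]
277 464 [ 0.0621 -0.0577  0.0329] [101 183 223]
277 466 [ 0.0624 -0.0634  0.0306] [101 150 188]
277 468 [ 0.0638 -0.0753  0.0036] [ 66  97 136]
277 470 [ 0.0636 -0.0787  0.0108] [ 62  95 131]
277 472 [ 0.0635 -0.0821  0.0182] [ 51  74 100]
277 474 [ 0.0635 -0.0862  0.0227] [ 99 137 183]
277 476 [ 0.0648 -0.0982 -0.0034] [127 140 154]
277 478 [ 0.0649 -0.1031 -0.0017] [137 146 157]
277 480 [ 0.065  -0.1075  0.0015] [130 141 151]
277 482 [ 0.0652 -0.113   0.0006] [125 138 149]
337 448 [-0.0935 -0.0185  0.0346] [159 217 239]
337 450 [-0.0935 -0.0244  0.031 ] [161 219 240]
337 452 [-0.0928 -0.0275  0.0402] [162 220 240]
337 454 [-0.0929 -0.0338  0.0348] [151 208 231]
337 456 [-0.093  -0.04    0.0301] [144 198 226]
337 458 [-0.093  -0.0459  0.027 ] [141 195 225]
337 460 [-0.0926 -0.0502  0.0308] [139 194 223]
337 462 [-0.092  -0.0535  0.0385] [137 189 222]
337 464 [-0.0922 -0.0604  0.031 ] [112 194 230]
337 466 [-0.0921 -0.0658  0.0299] [108 195 233]
337 468 [-0.0921 -0.0718  0.0264] [108 196 232]
337 470 [-0.0917 -0.076   0.03  ] [105 192 231]
337 472 [-0.0918 -0.0826  0.0246] [101 152 191]
337 474 [-0.093  -0.0939  0.0009] [104 123 146]
337 476 [-0.0928 -0.0993  0.0002] [108 121 133]
337 478 [-0.0926 -0.1044  0.0006] [107 120 133]
337 480 [-0.0924 -0.1096  0.001 ] [115 129 140]
337 482 [-0.0924 -0.1161 -0.0038] [121 136 150]
```

View pics/t6c.png

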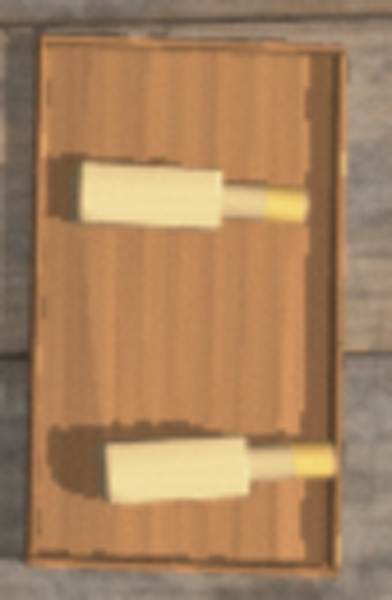

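Blank c has been knocked: it is now at tray x ≈ −0.093 with its nose tip near the right wall. The lever also stopped about 0.18 rad short, so it needs a push. First I'll check whether c is level and when it moved.

```bash
python3 - <<'E'
from h import *
from to import F
i=ctrl.camera_info("top");K=np.array(i["K"]);T=np.array(i["camera_from_world"])
X,Y,A=F["tray"];c,s=np.cos(A),np.sin(A)
d=ctrl.read_camera("top")[1]
def M(name,u0,u1,v0,v1):
    v,u=np.mgrid[v0:v1,u0:u1];z=d[v0:v1,u0:u1];p=np.stack([(u-K[0,2])/K[0,0]*z,(v-K[1,2])/K[1,1]*z,z],-1).reshape(-1,3)
    w=(p-T[:3,3])@T[:3,:3]; C=np.c_[w[:,:2]-w[:,:2].mean(0),np.ones(len(w))]
    print(name,w.mean(0).round(4),"slope",np.linalg.lstsq(C,w[:,2],rcond=None)[0].round(3))
# crop scale 4.61: a block (82..220,165..222), c block (107..247,442..497)
M("a",419,446,272,282); M("c",425,452,332,341); M("floor",412,465,292,325)
for n in("s7","s8","s9","s10","s11"):
    m=cv2.imread(f"pics/{n}.png")
    for cc,a,r in blobs(m,(22,150,120),(32,255,255),(330,170,430,215),4): print(n,cc.round(1),a)
E
python3 to.py .525 .358 .135 -.112; python3 to.py .45 .366 .2 -.112;python3 to.py .48 .366 .135 -.112
```

```text
a [ 0.5343 -0.2989  0.0452] slope [-2.837  2.102  0.045]
c [ 0.382  -0.3097  0.0396] slope [0.031 0.007 0.04 ]
floor [ 0.4528 -0.3171  0.0153] slope [0.348 1.359 0.015]
world [0.525 0.358 0.135] slide [-1.5, -22.0, 12.0] turn -0.002
world [0.45  0.366 0.2  ] slide [-9.0, -22.0, 5.5] turn -0.002
world [0.48  0.366 0.135] slide [-6.0, -22.3, 12.0] turn -0.002
```

Blank c is level on the floor (top at 0.0396 m, slope about 0.03), and the images show it was knocked before blank a was placed. Now I'll push the lever home with closed fingers.

```bash
python3 -m inch '[{"slide":[-3,-4.5,0],"turn":0,"grip":0},{"slide":[-5,-9,0],"turn":0,"grip":0},{"slide":[-7,-13.5,0],"turn":0,"grip":0},{"slide":[-8,-18,0],"turn":0,"grip":0},{"slide":[-8,-22,0],"turn":0,"grip":0},{"slide":[-8,-22,4],"turn":0,"grip":0},{"slide":[-8,-22,8],"turn":0,"grip":0},{"slide":[-8,-22,12],"turn":0,"grip":0},{"slide":[-6,-22,12],"turn":0,"grip":0},{"slide":[-4.5,-22,12],"turn":0,"grip":0},{"slide":[-4.5,-22,12],"turn":0,"grip":0}]'; python3 to.py .522 .361 .135 -.112
```

```text
time: 34.9
eef_pos: [0.4974, 0.3608, 0.1364]
tcp_rot: [0.998, -0.058, 0.001, -0.001]
contact_force: [0.4, -0.3, 1.1]
opening: 0.004
finger_force: 0.0
world [0.522 0.361 0.135] slide [2.4, -0.3, 0.1] turn -0.004
```

```bash
python3 -m inch '[{"slide":[0.6,0,0],"turn":0,"grip":0},{"slide":[1.1,0,0],"turn":0,"grip":0},{"slide":[1.5,0,0],"turn":0,"grip":0},{"slide":[1.9,0,0],"turn":0,"grip":0},{"slide":[2.2,0,0],"turn":0,"grip":0},{"slide":[2.4,0,0],"turn":0,"grip":0},{"slide":[2.4,0,0],"turn":0,"grip":0},{"slide":[2.4,0,0],"turn":0,"grip":0}]'; python3 - <<'E'
from h import *
b,_=snap("side","s12")
for c,a,r in blobs(b,(0,170,80),(8,255,255),(300,310,390,400),30): print("knob",c,a,ray("side",c,.149).round(3))
E
```

```text
time: 35.7
eef_pos: [0.5188, 0.3574, 0.1352]
tcp_rot: [0.998, -0.058, -0.0, 0.0]
contact_force: [-0.2, 0.1, 0.2]
opening: -0.001
finger_force: 0.0
knob [327.42045455 341.86363636] 176 [0.543 0.36  0.149]
```

```bash
python3 -m inch '[{"slide":[-2,0,0],"turn":0,"grip":0},{"slide":[-5,0,0],"turn":0,"grip":0},{"slide":[-6,0,-5],"turn":0,"grip":0},{"slide":[-6,0,-10],"turn":0,"grip":0},{"slide":[-6,5,-12],"turn":0,"grip":0},{"slide":[-6,10,-12],"turn":0,"grip":0},{"slide":[-6,15,-12],"turn":0,"grip":0},{"slide":[-6,15,-12],"turn":0,"grip":0},{"slide":[-6,15,-12],"turn":0,"grip":0},{"slide":[-6,15,-12],"turn":0,"grip":0}]'; python3 - <<'E'
from h import *
b,_=snap("side","s13"); t,d=snap("top","t7")
for c,a,r in blobs(b,(0,170,80),(8,255,255),(300,310,390,400),30): print("knob",c,a)
i=ctrl.camera_info("top");K=np.array(i["K"]);T=np.array(i["camera_from_world"])
for n,u0,u1,v0,v1 in(("a",421,444,273,281),("c",426,450,333,340)):
  for lo,hi in((u0,(u0+u1)//2),((u0+u1)//2,u1)):
    print(n,"top z",np.median([(T[:3,:3].T@(np.linalg.solve(K,[u,v,1])*d[v,u]-T[:3,3]))[2] for u in range(lo,hi) for v in range(v0,v1) if d[v,u]>0]).round(4))
cv2.imwrite("pics/end.png",np.hstack([b[170:420,180:440],t[180:430,240:490]]))
E
```

```text
time: 36.75
eef_pos: [0.4422, 0.2159, 0.2555]
tcp_rot: [0.998, -0.057, 0.0, -0.0]
contact_force: [0.8, -0.1, -0.3]
opening: -0.0
finger_force: 0.0
knob [328.1372549 341.0245098] 204
a top z 0.04
a top z 0.0392
c top z 0.0402
c top z 0.0392
```

View pics/end.png

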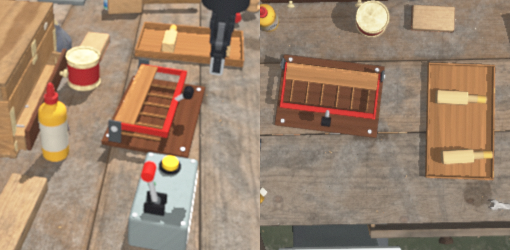

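The knob is back at exactly its starting pixel, the bar is down, both blanks are level in the tray (tops at about 0.0395 m), the bystanders look undisturbed and the arm is clear. I'm handing in.

```bash
python3 -c "
from plant import ctrl
print(ctrl.sign_off())"
```

```text
the job is handed in; nothing more can be done
None
```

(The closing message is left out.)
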